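# Shim the rocking comparator stand

## Task

The comparator stand rocks because one of its four feet is short and hangs above the granite. Without gripping or lifting anything, push the loose metal wedge, thin end first, under that foot with the fingertips until it is snug and the rocking is gone, but not so far that it jacks the stand out of level or shoves it along the plate. Then press down firmly on the base's corner above that foot with the fingertips to prove that it no longer dips, and let go, leaving the wedge in place and the other things on the plate alone.

Things in the scene. Friction and masses are not known exactly. Their poses are not given: they have to be found in the camera images.
- stand: Loose 3 kg comparator stand: iron base plate 220 (own x) x 180 (own y) mm, top at 40 mm, underside at 24 mm, on four domed steel feet 24 mm across at own x = +-85, y = +-65 mm. A column near the +x +y corner, 185 mm high, carries a dial gauge over a round anvil. Origin on the granite under the base's middle, z up. The foot at x = -85, y = -65 mm, opposite the column, is 8 mm short
- short_foot (a point): lowest point of the short foot's dome, 8 mm above the granite: the stand rests level on its other feet, and about 3 N down on this corner rocks it down 8 mm. Jacking this corner above level takes roughly 15 N; pushing the snug wedge on with about 8 N or more slides the stand. The base's edges lie 25 mm beyond it on the stand's own -x and -y sides. Axes as stand
- press_spot (a point): point on the base's flat top straight above the short foot, height 40 mm: press here. Nothing stands on the base within 65 mm of it. Axes as stand
- wedge: Loose aluminium wedge, 130 g, 110 mm long, 40 wide; even slope from 2 mm thick (thin end, own x = +55 mm) to 20 mm (heel, upright flat face, x = -55 mm). Origin mid-underside, z up. Starts outside the stand's own -y side, thin end roughly towards the short foot. Snug with the heel about 71 mm from the foot's middle; stays by friction. Slides freely at about 1 N
- remote: bystander: black remote control with grey buttons, 150 x 46 x 20 mm, own x along its length; origin in the middle of its underside
- ball_stand: bystander: white ball of 25 mm on a black post on a 70 mm square black foot, 139 mm high; origin in the middle of its underside
- gauge_block: bystander: dark steel block, 110 x 80 x 45 mm, with a bright disc on top; origin in the middle of its underside

How it is judged:
On the way, in this order (a step that is already met when the one before it is completed fails the run):
1. the wedge is snug under the short foot and the stand is level (contact force between wedge and stand above 0.4 N and angle between stand's own z axis and vertical below 0.012 rad and y of short_foot in the frame of wedge between -0.018 and 0.018 m and not (contact force between the fingers and stand above 0.1 N)), for 0.2 s.
2. the corner above the shimmed foot is pressed with at least 5 N and does not dip (contact force between the fingers and stand above 5 N and horizontal distance between the grasp point and press_spot below 0.03 m and angle between stand's own z axis and vertical below 0.012 rad), for 0.2 s.
At the end, for the whole second after the job is handed in: The wedge lies flat, thin end in, with the short foot bearing on its slope (at least 0.3 N, within 18 mm of the wedge's centre line), the stand is level within 0.012 rad (0.7 degrees) and within 12 mm of where it stood (its short foot within 15 mm), and both are at rest (contact force between wedge and stand above 0.3 N and angle between stand's own z axis and vertical below 0.012 rad and y of short_foot in the frame of wedge between -0.018 and 0.018 m and x of short_foot in the frame of wedge between 0 and 0.035 m and angle between wedge's own z axis and vertical below 0.02 rad and distance of stand from where it was at the start of the episode below 0.012 m and linear speed of each of wedge, stand below 0.01 m/s and distance of short_foot from where it was at the start of the episode below 0.015 m); the robot touches nothing.
It fails at once if the wedge is lifted off the granite (height (world z) of wedge above 0.01 m).
It fails at once if the stand is lifted or tipped over (height (world z) of stand above 0.015 m or angle between stand's own z axis and vertical above 0.13 rad).
It fails at once if the stand is shoved more than 20 mm along the plate (distance of stand from where it was at the start of the episode above 0.02 m).
It fails at once if a bystander is moved more than 20 mm (distance of any of remote, ball_stand, gauge_block from where it was at the start of the episode above 0.02 m).
It also fails if it takes over 48 s, if anything falls off the work surface, if the arm or the gripper's body presses on something with over 40 N, if the wrist force passes 120 N, or if a joint passes its speed limit or range.

## Robot

A 6-joint arm with a two-finger parallel gripper is mounted at the origin on the work surface. World frame = base frame: x ahead of the robot, y to its left, z up, the work surface at z = 0. Lengths are in m, angles in rad, forces in N, time in s.
With the tool pointing down it reaches from about 0.25 to 0.725 m from the base axis. Payload 4 kg.
Tool frame: the origin (TCP) lies between the finger pads; the fingertips stand 11 mm ahead of it and the grasp point (between the pads) lies 8 mm behind it (bot.tip_extent is the distance from the TCP to the fingertips, in m); z points along the fingers, y is the line along which they close (so a half turn about z gives the same grasp; the last joint's range is limited). The gripper opens to 85 mm and grips with 20 to 120 N. Pads are 22 mm wide; open, the fingers measure 114 mm over their backs; the gripper's body (76 mm by 85 mm) begins 54 mm behind the grasp point. The pads swing forward as they close: fully open they stand 13 mm farther back than shut.
Start: joints at [1.213, 0.241, 0.005, 1.335, 0, 1.571], TCP at [0.175, 0.468, 0.242] pointing down, gripper open.
Joint ranges: [-2.72, 2.72], [-1.05, 1.87], [-1.09, 1.28], [-1.99, 2.15], [-1.42, 1.44], [-3.14, 3.14]. Speed limits (rad/s): [2.79, 2.79, 3.14, 3.14, 3.14, 3.14].

## Interface

Orientations are given as a unit quaternion [x, y, z, w].
In Python, from workcell import bot gives the robot as it stands. The module is installed in compiled form; this text tells all that it offers.
- The arm moves only by the tool drive_tool, never from a script. Its argument "rows" is a list of rows, each an object of numbers: "dx", "dy", "dz": the shift along the tool's x, y, z in units of 50 mm (1.0 is 50 mm); "wx", "wy", "wz": the turn, a rotation vector about the tool's x, y, z in units of 5 degrees (1.0 is 5 degrees); "hand": the finger opening in mm, from 0 to 85.4. A call has 1 to 20 rows; each row is the pose to reach, as a shift and turn from the pose commanded when the call began, along the tool's axes at that moment; what a row does not reach only later rows make up. A row lasts 1/10 s, in which the tool goes at most 50 mm and 8.59 degrees, less where a joint would pass 70% of its speed; a pose out of reach is approached as far as the arm can. A call with a gripper value outside its range is refused whole. The fingers move at their own pace and stop on an object; the grip force is fixed at half the most. Time passes only in rows, so rows that repeat a pose let the fingers close. It gives the time, the measured TCP pose, the force, the opening and the grip force at its end, in the units of the state.
- bot.get_obs(): the state, without advancing time (a new reading comes with each control period).
- bot.camera(name): name is "scene" or "top"; returns the picture (400x640x3 uint8, red, green, blue); there is no depth.
- bot.get_calibration(name): a dict with "vfov" (degrees; the focal length in pixels is half the picture's height over the tangent of half this angle, whatever the lens; pixels are square), "cx", "cy" (the principal point, pixels), "origin" and "rotation" of the camera in the world. Camera axes: x right, y up, looking along -z (the intrinsics and any distortion apply to the point x, -y, -z); pixel columns grow to the right and rows downward; lengths in m; the calibration is good to about 2 mm. A picture is of the moment at which its call begins. get_calibration takes no time and is no camera call.
- bot.job_done(): hands the job in; it is judged then, once.
Trained networks look in the newest picture that a camera, given by its name, has taken for a name from the list of things; names that differ only in an ending like _2 or _b are one class to them, and where a whole thing is asked for, a point or a joint stands for the part that bears it (a point fixed in the world has none). Each returns a list of dicts, best first, with "score" (0 to 1); they miss things now and then, are a little off and sometimes report something else, mostly with a low value. They report only what shows in the picture. A call takes as long as a camera call.
- bot.look_for(camera, thing): "extent" ([centre column, centre row, width, height] in pixels, round what is visible of it).
- bot.outline_of(camera, thing): "region" (400x640 bool, what is visible of it) and "extent" ([centre column, centre row, width, height] in pixels, round what is visible of it).
The state is a dict: "clock": time; "joint_pos": joint angles; "joint_vel": joint speeds; "tau": joint torques, N m; "eef_pos": TCP position; "tool_rot": TCP orientation; "ft_force": force on the tool from outside, world axes, zero at the start; "ft_torque": the same for the moment, N m; "grip_width": finger opening in m; "grasp_force": force on a finger pad.
Only numpy, scipy, OpenCV 4.12 (cv2) and the standard library are available. Lean on these libraries where they do the work, as an engineer would, in place of code of your own. Each camera call takes 0.05 s, during which the arm holds its last target. There are 200 camera calls.

## Working session

There is one attempt and no reset: what is moved stays moved. The work goes in short steps, Python scripts to look and compute and a tool call to move; the robot and the scene stay as the last step left them, time stands still between calls to the robot, and variables do not carry over. Pictures are saved under pics/ and viewed, at most 10 in all, crops included, and the job is handed in when it is done.

Besides the shell and the picture viewer there is one more tool, called as name(argument=value, ...) on one line, values as JSON. drive_tool: Moves the arm, as the interface text tells. Its arguments: {"type":"object","properties":{"rows":{"type":"array","items":{"type":"object","properties":{"dx":{"type":"number"},"dy":{"type":"number"},"dz":{"type":"number"},"wx":{"type":"number"},"wy":{"type":"number"},"wz":{"type":"number"},"hand":{"type":"number"}}}}},"required":["rows"]}

```bash
mkdir -p pics
python3 - <<'E'
from workcell import bot
import cv2
o=bot.get_obs();print(o['clock'],o['eef_pos'],o['tool_rot'],o['ft_force'],o['grip_width'],bot.tip_extent)
for c in("top","scene"):
    im=bot.camera(c);cv2.imwrite(f"pics/{c}0.png",im[:,:,::-1]);print(c,bot.get_calibration(c))
    for t in("stand","wedge","remote","ball_stand","gauge_block"):
        print(t,[(round(d['score'],2),[round(float(v)) for v in d['extent']]) for d in bot.look_for(c,t)][:2])
E
```

```text
0.0 [0.1748876  0.46775642 0.24140448] [ 1.77946590e-01  9.84039581e-01 -1.03813941e-03 -1.93049721e-04] [-0.57258983 -0.18843433 -1.20087545] 0.08523121068271937 0.011
top {'vfov': 51.177323421653654, 'cx': 324.0447386836317, 'cy': 198.15838203210444, 'origin': array([ 0.46391667, -0.01453341,  1.32037861]), 'rotation': array([ 0.02002663, -0.00742855, -0.70141674,  0.71243126])}
stand [(0.84, [307, 177, 78, 88])]
wedge [(0.83, [365, 184, 36, 32])]
remote [(0.67, [449, 230, 22, 48])]
ball_stand [(0.62, [193, 211, 34, 26])]
gauge_block [(0.81, [459, 174, 37, 41])]
scene {'vfov': 56.0155792693956, 'cx': 323.55479887344615, 'cy': 197.94734951190156, 'origin': array([0.93233556, 0.44323779, 1.08920522]), 'rotation': array([0.09041923, 0.23966777, 0.90524699, 0.33898614])}
stand [(0.87, [328, 226, 83, 74])]
wedge [(0.65, [297, 186, 37, 19])]
remote [(0.78, [280, 121, 36, 23]), (0.49, [297, 186, 39, 22])]
ball_stand [(0.94, [435, 287, 33, 32])]
gauge_block [(0.58, [241, 138, 35, 38])]
```

View pics/top0.png

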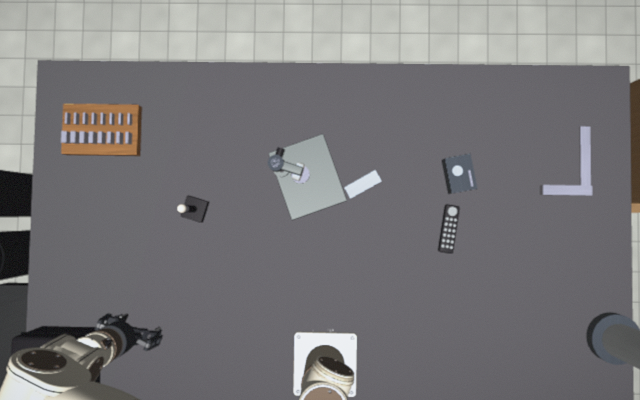

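View pics/scene0.png

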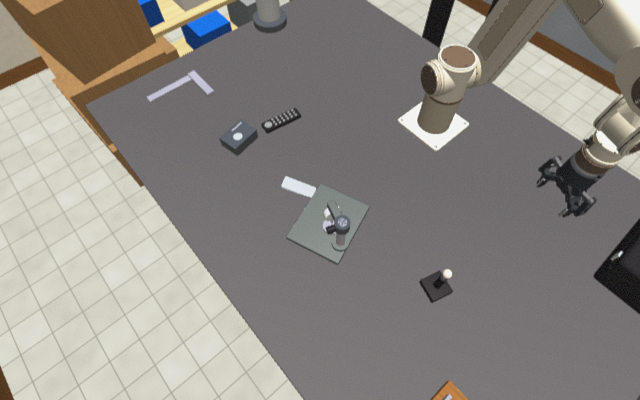

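```bash
cat > h.py <<'E'
from workcell import bot
import numpy as np, cv2
from scipy.spatial.transform import Rotation as R
from scipy.optimize import minimize
def proj(c,P):
    k=bot.get_calibration(c);f=200/np.tan(np.radians(k['vfov']/2))
    p=(np.asarray(P)-k['origin'])@R.from_quat(k['rotation']).as_matrix()
    return np.c_[k['cx']+f*p[:,0]/-p[:,2],k['cy']-f*p[:,1]/-p[:,2]]
def place(q,L):
    c,s=np.cos(q[2]),np.sin(q[2]);L=np.asarray(L,float)
    return np.c_[q[0]+c*L[:,0]-s*L[:,1],q[1]+s*L[:,0]+c*L[:,1],L[:,2]]
BASE=[(x,y,z) for x in(-.11,.11) for y in(-.09,.09) for z in(.024,.04)]
W=[(-.055,y,z) for y in(-.02,.02) for z in(0,.02)]+[(.055,y,z) for y in(-.02,.02) for z in(0,.002)]
S=8
def ren(c,q,L):
    m=np.zeros((400*S//4,640*S//4),np.uint8) # window cols 240-400, rows 110-290
    h=cv2.convexHull(((proj(c,place(q,L))-[240,110]+.5)*S*16).round().astype(np.int32).reshape(-1,1,2))
    m=np.zeros((180*S,170*S),np.uint8);cv2.fillConvexPoly(m,h,1,shift=4);return m
def crop(r,n=0):
    r=r[110:290,240:410].astype(np.uint8)
    if n:r=cv2.morphologyEx(r,cv2.MORPH_OPEN,np.ones((n,n)))
    return r
def down(m): return cv2.resize(m.astype(np.float32),(170,180),interpolation=cv2.INTER_AREA)
def fit(masks,q0,L,occ=None):
    oc={c:ren(c,occ,BASE) for c in masks} if occ is not None else None
    def cost(q):
        e=0
        for c,m in masks.items():
            r=ren(c,q,L)
            if oc: r=r*(1-oc[c])
            e+=np.abs(down(r)-m).sum()/m.sum()
        return e
    st=np.array([q0]+[np.array(q0)+d for d in([.01,0,0],[0,.01,0],[0,0,.1])])
    r=minimize(cost,q0,method='Nelder-Mead',options=dict(initial_simplex=st,xatol=1e-4,fatol=1e-4,maxiter=150))
    return r.x,r.fun
def at(q,x,y): return place(q,[(x,y,0)])[0][:2]
E
cat > fit.py <<'E'
from h import *
import sys
tag=sys.argv[1];ms={};mw={};ims={}
for c in("top","scene"):
    ims[c]=bot.camera(c)
    ms[c]=crop(bot.outline_of(c,"stand")[0]['region'],9 if c=="top" else 0)
    mw[c]=crop(bot.outline_of(c,"wedge")[0]['region'])
best=None
for cs in(["top"],["scene"],["top","scene"]):
    s,e=fit({c:ms[c] for c in cs},[.46,.05,.33],BASE)
    w,e2=fit({c:mw[c] for c in cs},[.51,-.14,2.07],W,s)
    f=at(s,-.085,-.065)
    rel=(f-w[:2])@np.array([[np.cos(w[2]),-np.sin(w[2])],[np.sin(w[2]),np.cos(w[2])]])
    print(cs,"stand",s.round(4),round(e,3),"wedge",w.round(4),round(e2,3),"foot",f.round(4),"foot in wedge",rel.round(4))
T=[]
for c in("top","scene"):
    b=cv2.resize(ims[c][140:240,265:395] if c=="top" else ims[c][165:270,265:395],None,fx=4,fy=4,interpolation=cv2.INTER_CUBIC)
    o=np.array([265,140 if c=="top" else 165])
    for q,L,col in((s,BASE,(255,0,0)),(w,W,(0,255,0))):
        h=cv2.convexHull(((proj(c,place(q,L))-o+.5)*4).round().astype(np.int32));cv2.polylines(b,[h],True,col,1)
    T.append(b)
v=np.vstack(T);v=cv2.resize(v,None,fx=.72,fy=.72);cv2.imwrite(f"pics/fit{tag}.png",v[:,:,::-1]);print(v.shape)
E
python3 fit.py 1
```

```text
['top'] stand [ 0.5799  0.0621 -0.9338] 0.323 wedge [ 0.5598 -0.1102  2.1079] 0.079 foot [0.4771 0.0918] foot in wedge [ 0.2158 -0.0323]
['scene'] stand [ 0.5824  0.0624 -0.9644] 0.302 wedge [ 0.5606 -0.1099  2.0785] 0.196 foot [0.4805 0.0952] foot in wedge [ 0.2181 -0.0297]
['top', 'scene'] stand [ 0.5809  0.0616 -0.957 ] 0.625 wedge [ 0.2675 -0.4196  5.0268] 2.0 foot [0.4788 0.0937] foot in wedge [-0.4228  0.3597]
(590, 374, 3)
```

View pics/fit1.png

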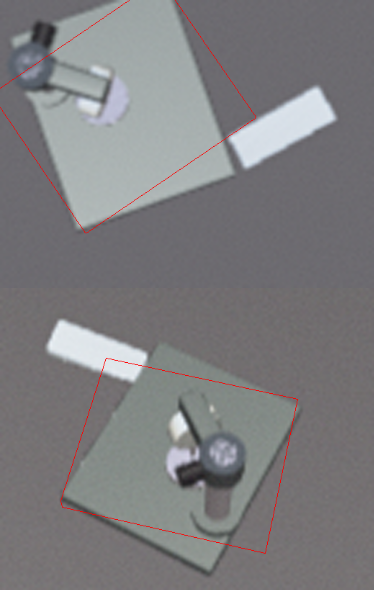

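```bash
sed -i 's/\[.46,.05,.33\]/[.58,.062,.33]/;s/\[.51,-.14,2.07\]/[.56,-.11,2.1]/;s/140:240/125:230/;s/140 if/125 if/' fit.py; python3 fit.py 2
```

```text
['top'] stand [0.5799 0.0608 0.3458] 0.036 wedge [ 0.5605 -0.1123  2.0787] 0.109 foot [ 0.5219 -0.0291] foot in wedge [ 0.0914 -0.0067]
['scene'] stand [0.5793 0.0623 0.3554] 0.034 wedge [ 0.5594 -0.1085  2.0907] 0.091 foot [ 0.5223 -0.0282] foot in wedge [ 0.0881 -0.0077]
['top', 'scene'] stand [0.5796 0.0617 0.354 ] 0.073 wedge [ 0.5606 -0.1111  2.0793] 0.219 foot [ 0.5224 -0.0288] foot in wedge [ 0.0905 -0.0067]
(605, 374, 3)
```

View pics/fit2.png

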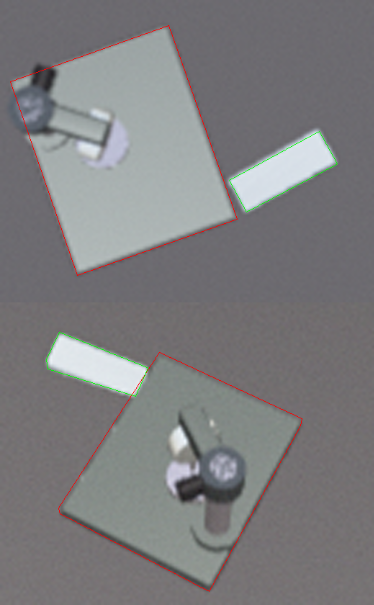

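drive_tool(rows=[{"dx": -0.2, "dy": -0.15, "wz": 0.5, "hand": 12}, {"dx": -0.7, "dy": -0.5, "wz": 1, "hand": 12}, {"dx": -1.4, "dy": -1.03, "wz": 2, "hand": 12}, {"dx": -2.1, "dy": -1.55, "wz": 3, "hand": 12}, {"dx": -2.8, "dy": -2.06, "wz": 4, "hand": 12}, {"dx": -3.5, "dy": -2.58, "wz": 5, "hand": 12}, {"dx": -4.2, "dy": -3.09, "wz": 6, "hand": 12}, {"dx": -4.9, "dy": -3.61, "wz": 7, "hand": 12}, {"dx": -5.6, "dy": -4.12, "wz": 8, "hand": 12}, {"dx": -6.3, "dy": -4.64, "wz": 8.04, "hand": 12}, {"dx": -7.0, "dy": -5.15, "wz": 8.04, "hand": 12}, {"dx": -7.7, "dy": -5.67, "wz": 8.04, "hand": 12}, {"dx": -8.4, "dy": -6.18, "wz": 8.04, "hand": 12}, {"dx": -9.1, "dy": -6.7, "wz": 8.04, "hand": 12}, {"dx": -9.8, "dy": -7.21, "wz": 8.04, "hand": 12}, {"dx": -10.5, "dy": -7.73, "wz": 8.04, "hand": 12}, {"dx": -11.2, "dy": -8.24, "wz": 8.04, "hand": 12}, {"dx": -11.9, "dy": -8.76, "wz": 8.04, "hand": 12}, {"dx": -12.4, "dy": -9.12, "wz": 8.04, "hand": 12}, {"dx": -12.57, "dy": -9.25, "wz": 8.04, "hand": 12}])

```text
invalid input at $.rows[0]: expected keys dx, dy, dz, wx, wy, wz, hand
```

drive_tool(rows=[{"dx": -0.2, "dy": -0.15, "dz": 0, "wx": 0, "wy": 0, "wz": 0.5, "hand": 12}, {"dx": -0.7, "dy": -0.5, "dz": 0, "wx": 0, "wy": 0, "wz": 1, "hand": 12}, {"dx": -1.4, "dy": -1.03, "dz": 0, "wx": 0, "wy": 0, "wz": 2, "hand": 12}, {"dx": -2.1, "dy": -1.55, "dz": 0, "wx": 0, "wy": 0, "wz": 3, "hand": 12}, {"dx": -2.8, "dy": -2.06, "dz": 0, "wx": 0, "wy": 0, "wz": 4, "hand": 12}, {"dx": -3.5, "dy": -2.58, "dz": 0, "wx": 0, "wy": 0, "wz": 5, "hand": 12}, {"dx": -4.2, "dy": -3.09, "dz": 0, "wx": 0, "wy": 0, "wz": 6, "hand": 12}, {"dx": -4.9, "dy": -3.61, "dz": 0, "wx": 0, "wy": 0, "wz": 7, "hand": 12}, {"dx": -5.6, "dy": -4.12, "dz": 0, "wx": 0, "wy": 0, "wz": 8, "hand": 12}, {"dx": -6.3, "dy": -4.64, "dz": 0, "wx": 0, "wy": 0, "wz": 8.04, "hand": 12}, {"dx": -7.0, "dy": -5.15, "dz": 0, "wx": 0, "wy": 0, "wz": 8.04, "hand": 12}, {"dx": -7.7, "dy": -5.67, "dz": 0, "wx": 0, "wy": 0, "wz": 8.04, "hand": 12}, {"dx": -8.4, "dy": -6.18, "dz": 0, "wx": 0, "wy": 0, "wz": 8.04, "hand": 12}, {"dx": -9.1, "dy": -6.7, "dz": 0, "wx": 0, "wy": 0, "wz": 8.04, "hand": 12}, {"dx": -9.8, "dy": -7.21, "dz": 0, "wx": 0, "wy": 0, "wz": 8.04, "hand": 12}, {"dx": -10.5, "dy": -7.73, "dz": 0, "wx": 0, "wy": 0, "wz": 8.04, "hand": 12}, {"dx": -11.2, "dy": -8.24, "dz": 0, "wx": 0, "wy": 0, "wz": 8.04, "hand": 12}, {"dx": -11.9, "dy": -8.76, "dz": 0, "wx": 0, "wy": 0, "wz": 8.04, "hand": 12}, {"dx": -12.4, "dy": -9.12, "dz": 0, "wx": 0, "wy": 0, "wz": 8.04, "hand": 12}, {"dx": -12.57, "dy": -9.25, "dz": 0, "wx": 0, "wy": 0, "wz": 8.04, "hand": 12}])

```text
clock: 3.2
eef_pos: [0.6021, -0.1884, 0.2414]
tool_rot: [0.507, 0.862, -0.0, -0.0]
ft_force: [0.7, 1.1, -0.5]
grip_width: 0.0118
grasp_force: 0.0
```

drive_tool(rows=[{"dx": 0, "dy": 0, "dz": 0.4, "wx": 0, "wy": 0, "wz": 0, "hand": 12}, {"dx": 0, "dy": 0, "dz": 1.2, "wx": 0, "wy": 0, "wz": 0, "hand": 12}, {"dx": 0, "dy": 0, "dz": 2.0, "wx": 0, "wy": 0, "wz": 0, "hand": 12}, {"dx": 0, "dy": 0, "dz": 2.8, "wx": 0, "wy": 0, "wz": 0, "hand": 12}, {"dx": 0, "dy": 0, "dz": 3.6, "wx": 0, "wy": 0, "wz": 0, "hand": 12}, {"dx": 0, "dy": 0, "dz": 4.2, "wx": 0, "wy": 0, "wz": 0, "hand": 12}, {"dx": 0, "dy": 0, "dz": 4.4, "wx": 0, "wy": 0, "wz": 0, "hand": 12}, {"dx": 0, "dy": 0, "dz": 4.44, "wx": 0, "wy": 0, "wz": 0, "hand": 12}, {"dx": 0, "dy": 0, "dz": 4.44, "wx": 0, "wy": 0, "wz": 0, "hand": 12}])

```text
clock: 4.1
eef_pos: [0.6026, -0.1851, 0.0218]
tool_rot: [0.505, 0.863, 0.0, 0.001]
ft_force: [-0.3, 0.1, -0.1]
grip_width: 0.0118
grasp_force: 0.0
```

drive_tool(rows=[{"dx": 0.15, "dy": 0, "dz": 0.02, "wx": 0, "wy": 0, "wz": 0, "hand": 12}, {"dx": 0.3, "dy": 0, "dz": 0.02, "wx": 0, "wy": 0, "wz": 0, "hand": 12}, {"dx": 0.36, "dy": 0, "dz": 0.02, "wx": 0, "wy": 0, "wz": 0, "hand": 12}, {"dx": 0.42, "dy": 0, "dz": 0.02, "wx": 0, "wy": 0, "wz": 0, "hand": 12}, {"dx": 0.5, "dy": 0.01, "dz": 0.02, "wx": 0, "wy": 0, "wz": 0, "hand": 12}, {"dx": 0.6, "dy": 0.02, "dz": 0.02, "wx": 0, "wy": 0, "wz": 0, "hand": 12}, {"dx": 0.7, "dy": 0.03, "dz": 0.02, "wx": 0, "wy": 0, "wz": 0, "hand": 12}, {"dx": 0.8, "dy": 0.04, "dz": 0.02, "wx": 0, "wy": 0, "wz": 0, "hand": 12}, {"dx": 0.9, "dy": 0.05, "dz": 0.02, "wx": 0, "wy": 0, "wz": 0, "hand": 12}, {"dx": 1.0, "dy": 0.06, "dz": 0.02, "wx": 0, "wy": 0, "wz": 0, "hand": 12}, {"dx": 1.1, "dy": 0.07, "dz": 0.02, "wx": 0, "wy": 0, "wz": 0, "hand": 12}, {"dx": 1.2, "dy": 0.08, "dz": 0.02, "wx": 0, "wy": 0, "wz": 0, "hand": 12}, {"dx": 1.3, "dy": 0.09, "dz": 0.02, "wx": 0, "wy": 0, "wz": 0, "hand": 12}, {"dx": 1.4, "dy": 0.1, "dz": 0.02, "wx": 0, "wy": 0, "wz": 0, "hand": 12}, {"dx": 1.46, "dy": 0.1, "dz": 0.02, "wx": 0, "wy": 0, "wz": 0, "hand": 12}, {"dx": 1.5, "dy": 0.1, "dz": 0.02, "wx": 0, "wy": 0, "wz": 0, "hand": 12}])

```text
clock: 5.7
eef_pos: [0.5693, -0.1168, 0.0193]
tool_rot: [0.505, 0.863, 0.0, -0.0]
ft_force: [0.4, -1.1, -0.1]
grip_width: 0.0121
grasp_force: 0.4
```

```bash
sed -i 's/\[.56,-.11,2.1\]/[.535,-.065,2.08]/' fit.py
python3 - <<'E'
from workcell import bot
o=bot.get_obs();print(o['clock'],o['eef_pos'],o['ft_force'])
E
python3 fit.py 3
```

```text
5.7 [ 0.56928691 -0.11676549  0.01928529] [ 0.43723884 -1.13799431 -0.06831562]
['top'] stand [0.5795 0.061  0.3567] 0.037 wedge [ 0.5258 -0.0351  2.0223] 0.254 foot [ 0.5225 -0.0296] foot in wedge [0.0064 0.0005]
['scene'] stand [0.5803 0.0635 0.3543] 0.027 wedge [ 0.5401 -0.0593  2.0934] 0.138 foot [ 0.5231 -0.027 ] foot in wedge [ 0.0366 -0.0014]
['top', 'scene'] stand [0.5798 0.0624 0.3542] 0.071 wedge [ 0.5293 -0.0409  2.0524] 0.781 foot [ 0.5226 -0.0281] foot in wedge [ 0.0144 -0.    ]
(605, 374, 3)
```

View pics/fit3.png

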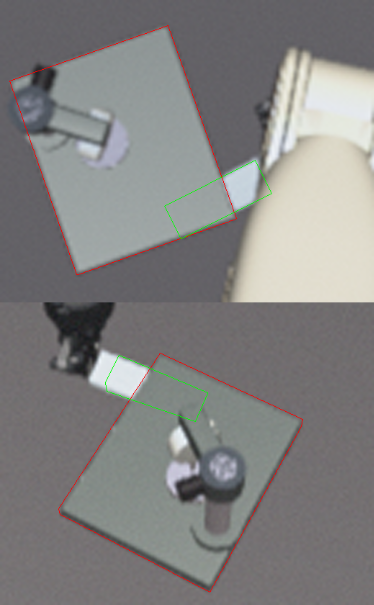

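drive_tool(rows=[{"dx": 0.04, "dy": 0.01, "dz": 0, "wx": 0, "wy": 0, "wz": 0, "hand": 12}, {"dx": 0.08, "dy": 0.01, "dz": 0, "wx": 0, "wy": 0, "wz": 0, "hand": 12}, {"dx": 0.12, "dy": 0.02, "dz": 0, "wx": 0, "wy": 0, "wz": 0, "hand": 12}, {"dx": 0.16, "dy": 0.02, "dz": 0, "wx": 0, "wy": 0, "wz": 0, "hand": 12}, {"dx": 0.2, "dy": 0.02, "dz": 0, "wx": 0, "wy": 0, "wz": 0, "hand": 12}, {"dx": 0.22, "dy": 0.02, "dz": 0, "wx": 0, "wy": 0, "wz": 0, "hand": 12}, {"dx": 0.24, "dy": 0.02, "dz": 0, "wx": 0, "wy": 0, "wz": 0, "hand": 12}])

```text
clock: 6.7
eef_pos: [0.5644, -0.1061, 0.0193]
tool_rot: [0.505, 0.863, -0.0, 0.0]
ft_force: [0.8, -1.2, -0.9]
grip_width: 0.0118
grasp_force: 0.4
```

drive_tool(rows=[{"dx": 0.02, "dy": 0, "dz": 0, "wx": 0, "wy": 0, "wz": 0, "hand": 12}, {"dx": 0.04, "dy": 0, "dz": 0, "wx": 0, "wy": 0, "wz": 0, "hand": 12}, {"dx": 0.06, "dy": 0, "dz": 0, "wx": 0, "wy": 0, "wz": 0, "hand": 12}])

```text
clock: 7.0
eef_pos: [0.5635, -0.1042, 0.0195]
tool_rot: [0.505, 0.863, -0.0, 0.001]
ft_force: [1.2, -4.5, -1.6]
grip_width: 0.0123
grasp_force: 1.9
```

drive_tool(rows=[{"dx": 0.02, "dy": 0, "dz": 0, "wx": 0, "wy": 0, "wz": 0, "hand": 12}, {"dx": 0.02, "dy": 0, "dz": 0, "wx": 0, "wy": 0, "wz": 0, "hand": 12}])

```text
clock: 7.2
eef_pos: [0.5631, -0.1034, 0.0195]
tool_rot: [0.505, 0.863, -0.0, 0.001]
ft_force: [1.8, -3.5, -1.3]
grip_width: 0.0119
grasp_force: 2.5
```

drive_tool(rows=[{"dx": 0, "dy": 0, "dz": 0, "wx": 0, "wy": 0, "wz": 0, "hand": 12}, {"dx": 0, "dy": 0, "dz": 0, "wx": 0, "wy": 0, "wz": 0, "hand": 12}, {"dx": 0.01, "dy": 0, "dz": 0, "wx": 0, "wy": 0, "wz": 0, "hand": 12}])

```text
clock: 7.5
eef_pos: [0.563, -0.1031, 0.0195]
tool_rot: [0.506, 0.863, -0.0, 0.001]
ft_force: [2.8, -5.3, -1.6]
grip_width: 0.0121
grasp_force: 3.0
```

drive_tool(rows=[{"dx": 0, "dy": 0, "dz": 0, "wx": 0, "wy": 0, "wz": 0, "hand": 12}, {"dx": -0.05, "dy": 0, "dz": 0, "wx": 0, "wy": 0, "wz": 0, "hand": 12}, {"dx": -0.2, "dy": 0, "dz": 0, "wx": 0, "wy": 0, "wz": 0, "hand": 12}, {"dx": -0.5, "dy": 0, "dz": 0, "wx": 0, "wy": 0, "wz": 0, "hand": 12}, {"dx": -0.8, "dy": 0, "dz": 0, "wx": 0, "wy": 0, "wz": 0, "hand": 12}, {"dx": -0.8, "dy": 0, "dz": -0.5, "wx": 0, "wy": 0, "wz": 0, "hand": 0}, {"dx": -0.8, "dy": 0, "dz": -1.0, "wx": 0, "wy": 0, "wz": 0, "hand": 0}, {"dx": -1.2, "dy": 0, "dz": -1.5, "wx": 0, "wy": 0, "wz": 0, "hand": 0}, {"dx": -2.0, "dy": 0, "dz": -1.8, "wx": 0, "wy": 0, "wz": 0, "hand": 0}, {"dx": -2.8, "dy": 0, "dz": -1.8, "wx": 0, "wy": 0, "wz": 0, "hand": 0}, {"dx": -2.8, "dy": 0, "dz": -1.8, "wx": 0, "wy": 0, "wz": 0, "hand": 0}])

```text
clock: 8.6
eef_pos: [0.6331, -0.2297, 0.1096]
tool_rot: [0.507, 0.862, -0.0, 0.002]
ft_force: [-1.1, 0.1, -0.7]
grip_width: 0.0002
grasp_force: 0.0
```

```bash
sed -i 's/\[.535,-.065,2.08\]/[.531,-.045,2.08]/' fit.py; python3 fit.py 4
```

```text
['top'] stand [0.5793 0.0613 0.3598] 0.037 wedge [ 0.5328 -0.0457  2.0631] 0.099 foot [ 0.5226 -0.0295] foot in wedge [0.0192 0.0013]
['scene'] stand [0.5791 0.0621 0.356 ] 0.03 wedge [ 0.5315 -0.0467  2.0931] 0.098 foot [ 0.5221 -0.0285] foot in wedge [ 0.0205 -0.0009]
['top', 'scene'] stand [0.5794 0.0617 0.3581] 0.069 wedge [ 0.5324 -0.0457  2.0713] 0.205 foot [ 0.5225 -0.029 ] foot in wedge [0.0193 0.0006]
(605, 374, 3)
```

View pics/fit4.png

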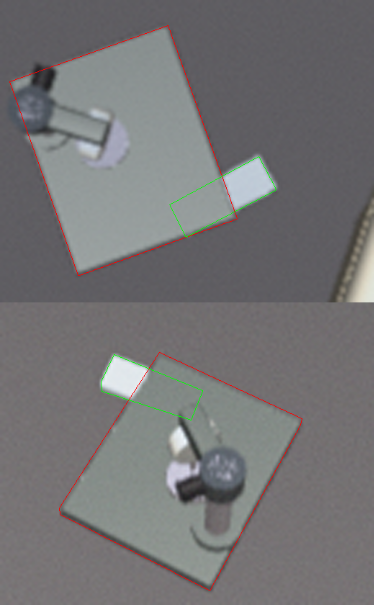

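drive_tool(rows=[{"dx": 0.3, "dy": 0, "dz": 0, "wx": 0, "wy": 0, "wz": 0, "hand": 0}, {"dx": 0.9, "dy": 0, "dz": 0, "wx": 0, "wy": 0, "wz": 0, "hand": 0}, {"dx": 1.6, "dy": 0, "dz": 0, "wx": 0, "wy": 0, "wz": 0, "hand": 0}, {"dx": 2.3, "dy": 0, "dz": 0, "wx": 0, "wy": 0, "wz": 0, "hand": 0}, {"dx": 3.0, "dy": 0, "dz": 0, "wx": 0, "wy": 0, "wz": 0, "hand": 0}, {"dx": 3.7, "dy": 0.02, "dz": 0, "wx": 0, "wy": 0, "wz": 0, "hand": 0}, {"dx": 4.3, "dy": 0.02, "dz": 0, "wx": 0, "wy": 0, "wz": 0, "hand": 0}, {"dx": 4.56, "dy": 0.02, "dz": 0, "wx": 0, "wy": 0, "wz": 0, "hand": 0}, {"dx": 4.56, "dy": 0.02, "dz": 0.2, "wx": 0, "wy": 0, "wz": 0, "hand": 0}, {"dx": 4.56, "dy": 0.02, "dz": 0.6, "wx": 0, "wy": 0, "wz": 0, "hand": 0}, {"dx": 4.56, "dy": 0.02, "dz": 0.9, "wx": 0, "wy": 0, "wz": 0, "hand": 0}, {"dx": 4.56, "dy": 0.02, "dz": 1.0, "wx": 0, "wy": 0, "wz": 0, "hand": 0}, {"dx": 4.56, "dy": 0.02, "dz": 1.0, "wx": 0, "wy": 0, "wz": 0, "hand": 0}])

```text
clock: 10.2
eef_pos: [0.5197, -0.0258, 0.0581]
tool_rot: [0.506, 0.863, -0.001, -0.001]
ft_force: [-0.2, -0.1, -0.2]
grip_width: -0.0002
grasp_force: 0.0
```

drive_tool(rows=[{"dx": -0.08, "dy": 0, "dz": 0.05, "wx": 0, "wy": 0, "wz": 0, "hand": 0}, {"dx": -0.08, "dy": 0, "dz": 0.09, "wx": 0, "wy": 0, "wz": 0, "hand": 0}, {"dx": -0.08, "dy": 0, "dz": 0.12, "wx": 0, "wy": 0, "wz": 0, "hand": 0}, {"dx": -0.08, "dy": 0, "dz": 0.14, "wx": 0, "wy": 0, "wz": 0, "hand": 0}, {"dx": -0.08, "dy": 0, "dz": 0.15, "wx": 0, "wy": 0, "wz": 0, "hand": 0}])

```text
clock: 10.7
eef_pos: [0.5221, -0.0285, 0.0519]
tool_rot: [0.505, 0.863, 0.0, 0.0]
ft_force: [-0.1, -0.2, 0.8]
grip_width: 0.0
grasp_force: 0.0
```

drive_tool(rows=[{"dx": 0, "dy": 0, "dz": 0.01, "wx": 0, "wy": 0, "wz": 0, "hand": 0}, {"dx": 0, "dy": 0, "dz": 0.02, "wx": 0, "wy": 0, "wz": 0, "hand": 0}, {"dx": 0, "dy": 0, "dz": 0.03, "wx": 0, "wy": 0, "wz": 0, "hand": 0}])

```text
clock: 11.0
eef_pos: [0.5221, -0.0285, 0.0505]
tool_rot: [0.505, 0.863, 0.0, 0.0]
ft_force: [-1.3, 0.1, 4.3]
grip_width: -0.0002
grasp_force: 2.3
```

drive_tool(rows=[{"dx": 0, "dy": 0, "dz": 0.01, "wx": 0, "wy": 0, "wz": 0, "hand": 0}, {"dx": 0, "dy": 0, "dz": 0.02, "wx": 0, "wy": 0, "wz": 0, "hand": 0}, {"dx": 0, "dy": 0, "dz": 0.02, "wx": 0, "wy": 0, "wz": 0, "hand": 0}])

```text
clock: 11.3
eef_pos: [0.5221, -0.0285, 0.0504]
tool_rot: [0.505, 0.863, 0.0, 0.0]
ft_force: [-2.7, 1.3, 8.5]
grip_width: 0.0001
grasp_force: 4.1
```

drive_tool(rows=[{"dx": 0, "dy": 0, "dz": 0.005, "wx": 0, "wy": 0, "wz": 0, "hand": 0}, {"dx": 0, "dy": 0, "dz": 0.005, "wx": 0, "wy": 0, "wz": 0, "hand": 0}, {"dx": 0, "dy": 0, "dz": 0.005, "wx": 0, "wy": 0, "wz": 0, "hand": 0}])

```text
clock: 11.6
eef_pos: [0.5221, -0.0285, 0.0504]
tool_rot: [0.505, 0.863, 0.0, 0.0]
ft_force: [-2.9, 0.7, 9.5]
grip_width: -0.0001
grasp_force: 4.8
```

drive_tool(rows=[{"dx": 0, "dy": 0, "dz": -0.1, "wx": 0, "wy": 0, "wz": 0, "hand": 0}, {"dx": 0, "dy": 0, "dz": -0.4, "wx": 0, "wy": 0, "wz": 0, "hand": 0}, {"dx": -0.3, "dy": 0, "dz": -0.6, "wx": 0, "wy": 0, "wz": 0, "hand": 0}, {"dx": -0.9, "dy": 0, "dz": -0.6, "wx": 0, "wy": 0, "wz": 0, "hand": 0}, {"dx": -1.5, "dy": 0, "dz": -0.6, "wx": 0, "wy": 0, "wz": 0, "hand": 0}, {"dx": -2.1, "dy": 0, "dz": -0.6, "wx": 0, "wy": 0, "wz": 0, "hand": 12}, {"dx": -2.4, "dy": 0, "dz": -0.6, "wx": 0, "wy": 0, "wz": 0, "hand": 12}, {"dx": -2.4, "dy": 0, "dz": -0.5, "wx": 0, "wy": 0, "wz": 0, "hand": 12}, {"dx": -2.4, "dy": 0, "dz": 0, "wx": 0, "wy": 0, "wz": 0, "hand": 12}, {"dx": -2.4, "dy": 0, "dz": 0.45, "wx": 0, "wy": 0, "wz": 0, "hand": 12}, {"dx": -2.4, "dy": 0, "dz": 0.57, "wx": 0, "wy": 0, "wz": 0, "hand": 12}, {"dx": -2.4, "dy": 0, "dz": 0.57, "wx": 0, "wy": 0, "wz": 0, "hand": 12}])

```text
clock: 12.8
eef_pos: [0.5792, -0.132, 0.0192]
tool_rot: [0.505, 0.863, -0.0, -0.002]
ft_force: [-0.2, -0.3, 0.5]
grip_width: 0.0118
grasp_force: 0.0
```

drive_tool(rows=[{"dx": 0.15, "dy": 0, "dz": 0, "wx": 0, "wy": 0, "wz": 0, "hand": 12}, {"dx": 0.3, "dy": 0, "dz": 0, "wx": 0, "wy": 0, "wz": 0, "hand": 12}, {"dx": 0.45, "dy": 0, "dz": 0, "wx": 0, "wy": 0, "wz": 0, "hand": 12}, {"dx": 0.55, "dy": 0, "dz": 0, "wx": 0, "wy": 0, "wz": 0, "hand": 12}, {"dx": 0.6, "dy": 0, "dz": 0, "wx": 0, "wy": 0, "wz": 0, "hand": 12}, {"dx": 0.62, "dy": 0, "dz": 0, "wx": 0, "wy": 0, "wz": 0, "hand": 12}, {"dx": 0.62, "dy": 0, "dz": 0, "wx": 0, "wy": 0, "wz": 0, "hand": 12}])

```text
clock: 13.5
eef_pos: [0.5657, -0.1061, 0.0207]
tool_rot: [0.505, 0.863, 0.0, 0.0]
ft_force: [1.0, -0.6, -0.2]
grip_width: 0.0121
grasp_force: 0.0
```

drive_tool(rows=[{"dx": 0.02, "dy": 0, "dz": 0, "wx": 0, "wy": 0, "wz": 0, "hand": 12}, {"dx": 0.03, "dy": 0, "dz": 0, "wx": 0, "wy": 0, "wz": 0, "hand": 12}, {"dx": 0.03, "dy": 0, "dz": 0, "wx": 0, "wy": 0, "wz": 0, "hand": 12}])

```text
clock: 13.8
eef_pos: [0.5649, -0.1049, 0.0205]
tool_rot: [0.505, 0.863, -0.0, -0.0]
ft_force: [-0.6, 0.2, -0.3]
grip_width: 0.0121
grasp_force: 0.0
```

drive_tool(rows=[{"dx": 0.02, "dy": 0, "dz": 0, "wx": 0, "wy": 0, "wz": 0, "hand": 12}, {"dx": 0.03, "dy": 0, "dz": 0, "wx": 0, "wy": 0, "wz": 0, "hand": 12}, {"dx": 0.03, "dy": 0, "dz": 0, "wx": 0, "wy": 0, "wz": 0, "hand": 12}])

```text
clock: 14.1
eef_pos: [0.564, -0.1035, 0.0205]
tool_rot: [0.505, 0.863, -0.0, -0.0]
ft_force: [-0.2, 0.9, 0.7]
grip_width: 0.0118
grasp_force: 0.0
```

drive_tool(rows=[{"dx": 0.01, "dy": 0, "dz": 0, "wx": 0, "wy": 0, "wz": 0, "hand": 12}, {"dx": 0.01, "dy": 0, "dz": 0, "wx": 0, "wy": 0, "wz": 0, "hand": 12}, {"dx": 0.01, "dy": 0, "dz": 0, "wx": 0, "wy": 0, "wz": 0, "hand": 12}])

```text
clock: 14.4
eef_pos: [0.5639, -0.103, 0.0206]
tool_rot: [0.505, 0.863, 0.0, 0.0]
ft_force: [0.1, -0.1, 0.2]
grip_width: 0.0118
grasp_force: 0.0
```

drive_tool(rows=[{"dx": 0.02, "dy": 0, "dz": 0, "wx": 0, "wy": 0, "wz": 0, "hand": 12}, {"dx": 0.02, "dy": 0, "dz": 0, "wx": 0, "wy": 0, "wz": 0, "hand": 12}])

```text
clock: 14.6
eef_pos: [0.5637, -0.1027, 0.0207]
tool_rot: [0.505, 0.863, -0.0, 0.001]
ft_force: [1.1, -1.6, -1.3]
grip_width: 0.0119
grasp_force: 1.1
```

drive_tool(rows=[{"dx": 0.01, "dy": 0, "dz": 0, "wx": 0, "wy": 0, "wz": 0, "hand": 12}, {"dx": 0.01, "dy": 0, "dz": 0, "wx": 0, "wy": 0, "wz": 0, "hand": 12}])

```text
clock: 14.8
eef_pos: [0.5637, -0.1026, 0.0207]
tool_rot: [0.506, 0.863, -0.0, 0.001]
ft_force: [1.7, -4.0, -1.6]
grip_width: 0.012
grasp_force: 2.3
```

drive_tool(rows=[{"dx": 0.01, "dy": 0, "dz": 0, "wx": 0, "wy": 0, "wz": 0, "hand": 12}, {"dx": 0.01, "dy": 0, "dz": 0, "wx": 0, "wy": 0, "wz": 0, "hand": 12}])

```text
clock: 15.0
eef_pos: [0.5638, -0.1024, 0.0209]
tool_rot: [0.506, 0.863, -0.0, 0.001]
ft_force: [2.5, -5.4, -1.9]
grip_width: 0.0121
grasp_force: 2.8
```

drive_tool(rows=[{"dx": 0.005, "dy": 0, "dz": 0, "wx": 0, "wy": 0, "wz": 0, "hand": 12}, {"dx": 0.005, "dy": 0, "dz": 0, "wx": 0, "wy": 0, "wz": 0, "hand": 12}])

```text
clock: 15.2
eef_pos: [0.5638, -0.1024, 0.0209]
tool_rot: [0.506, 0.863, -0.001, 0.001]
ft_force: [3.8, -5.6, -1.8]
grip_width: 0.0118
grasp_force: 3.0
```

drive_tool(rows=[{"dx": -0.05, "dy": 0, "dz": 0, "wx": 0, "wy": 0, "wz": 0, "hand": 12}, {"dx": -0.2, "dy": 0, "dz": 0, "wx": 0, "wy": 0, "wz": 0, "hand": 12}, {"dx": -0.5, "dy": 0, "dz": 0, "wx": 0, "wy": 0, "wz": 0, "hand": 12}, {"dx": -0.6, "dy": 0, "dz": -0.4, "wx": 0, "wy": 0, "wz": 0, "hand": 12}, {"dx": -0.6, "dy": 0, "dz": -1.0, "wx": 0, "wy": 0, "wz": 0, "hand": 0}, {"dx": -0.5, "dy": 0, "dz": -1.5, "wx": 0, "wy": 0, "wz": 0, "hand": 0}, {"dx": 0, "dy": 0, "dz": -1.5, "wx": 0, "wy": 0, "wz": 0, "hand": 0}, {"dx": 0.6, "dy": 0, "dz": -1.5, "wx": 0, "wy": 0, "wz": 0, "hand": 0}, {"dx": 1.2, "dy": 0, "dz": -1.5, "wx": 0, "wy": 0, "wz": 0, "hand": 0}, {"dx": 1.6, "dy": 0, "dz": -1.4, "wx": 0, "wy": 0, "wz": 0, "hand": 0}, {"dx": 1.7, "dy": 0, "dz": -1.2, "wx": 0, "wy": 0, "wz": 0, "hand": 0}, {"dx": 1.7, "dy": 0, "dz": -0.9, "wx": 0, "wy": 0, "wz": 0, "hand": 0}, {"dx": 1.7, "dy": 0, "dz": -0.72, "wx": 0, "wy": 0, "wz": 0, "hand": 0}, {"dx": 1.7, "dy": 0, "dz": -0.68, "wx": 0, "wy": 0, "wz": 0, "hand": 0}, {"dx": 1.7, "dy": 0, "dz": -0.66, "wx": 0, "wy": 0, "wz": 0, "hand": 0}])

```text
clock: 16.7
eef_pos: [0.5213, -0.0276, 0.0531]
tool_rot: [0.506, 0.863, -0.0, -0.0]
ft_force: [0.9, -0.2, 0.8]
grip_width: -0.0002
grasp_force: 0.0
```

drive_tool(rows=[{"dx": 0, "dy": 0, "dz": 0.02, "wx": 0, "wy": 0, "wz": 0, "hand": 0}, {"dx": 0, "dy": 0, "dz": 0.04, "wx": 0, "wy": 0, "wz": 0, "hand": 0}, {"dx": 0, "dy": 0, "dz": 0.04, "wx": 0, "wy": 0, "wz": 0, "hand": 0}])

```text
clock: 17.0
eef_pos: [0.5215, -0.0271, 0.0518]
tool_rot: [0.505, 0.863, 0.0, 0.0]
ft_force: [0.5, 0.3, -0.5]
grip_width: 0.0003
grasp_force: 0.0
```

drive_tool(rows=[{"dx": 0, "dy": 0, "dz": 0.02, "wx": 0, "wy": 0, "wz": 0, "hand": 0}, {"dx": 0, "dy": 0, "dz": 0.04, "wx": 0, "wy": 0, "wz": 0, "hand": 0}, {"dx": 0, "dy": 0, "dz": 0.04, "wx": 0, "wy": 0, "wz": 0, "hand": 0}])

```text
clock: 17.3
eef_pos: [0.5215, -0.027, 0.0505]
tool_rot: [0.505, 0.863, 0.0, 0.001]
ft_force: [-1.7, -0.3, 6.2]
grip_width: 0.0004
grasp_force: 2.8
```

drive_tool(rows=[{"dx": 0, "dy": 0, "dz": 0.01, "wx": 0, "wy": 0, "wz": 0, "hand": 0}, {"dx": 0, "dy": 0, "dz": 0.02, "wx": 0, "wy": 0, "wz": 0, "hand": 0}, {"dx": 0, "dy": 0, "dz": 0.02, "wx": 0, "wy": 0, "wz": 0, "hand": 0}])

```text
clock: 17.6
eef_pos: [0.5216, -0.0271, 0.0504]
tool_rot: [0.505, 0.863, 0.0, 0.001]
ft_force: [-3.3, -0.2, 11.0]
grip_width: -0.0002
grasp_force: 5.7
```

drive_tool(rows=[{"dx": 0, "dy": 0, "dz": 0.01, "wx": 0, "wy": 0, "wz": 0, "hand": 0}, {"dx": 0, "dy": 0, "dz": 0.01, "wx": 0, "wy": 0, "wz": 0, "hand": 0}, {"dx": 0, "dy": 0, "dz": 0.01, "wx": 0, "wy": 0, "wz": 0, "hand": 0}, {"dx": 0, "dy": 0, "dz": 0.01, "wx": 0, "wy": 0, "wz": 0, "hand": 0}])

```text
clock: 18.0
eef_pos: [0.5216, -0.027, 0.0503]
tool_rot: [0.505, 0.863, 0.0, 0.001]
ft_force: [-4.1, -0.7, 13.8]
grip_width: 0.0
grasp_force: 7.2
```

Firm press at 11–14 N with no dip. Let go and check.

drive_tool(rows=[{"dx": 0, "dy": 0, "dz": -0.05, "wx": 0, "wy": 0, "wz": 0, "hand": 0}, {"dx": 0, "dy": 0, "dz": -0.2, "wx": 0, "wy": 0, "wz": 0, "hand": 0}, {"dx": 0, "dy": 0, "dz": -0.8, "wx": 0, "wy": 0, "wz": 0, "hand": 0}, {"dx": -0.5, "dy": 0, "dz": -1.4, "wx": 0, "wy": 0, "wz": 0, "hand": 0}, {"dx": -1.2, "dy": 0, "dz": -1.6, "wx": 0, "wy": 0, "wz": 0, "hand": 0}, {"dx": -2.0, "dy": 0, "dz": -1.6, "wx": 0, "wy": 0, "wz": 0, "hand": 0}, {"dx": -2.8, "dy": 0, "dz": -1.6, "wx": 0, "wy": 0, "wz": 0, "hand": 0}, {"dx": -3.6, "dy": 0, "dz": -1.6, "wx": 0, "wy": 0, "wz": 0, "hand": 0}, {"dx": -4.3, "dy": 0, "dz": -1.6, "wx": 0, "wy": 0, "wz": 0, "hand": 0}, {"dx": -4.5, "dy": 0, "dz": -1.6, "wx": 0, "wy": 0, "wz": 0, "hand": 0}, {"dx": -4.5, "dy": 0, "dz": -1.6, "wx": 0, "wy": 0, "wz": 0, "hand": 0}])

```text
clock: 19.1
eef_pos: [0.6314, -0.2246, 0.1273]
tool_rot: [0.506, 0.862, -0.0, -0.0]
ft_force: [0.3, 0.3, 0.2]
grip_width: 0.0001
grasp_force: 0.0
```

```bash
python3 fit.py 5
```

```text
['top'] stand [0.5791 0.0616 0.3645] 0.039 wedge [ 0.5327 -0.0484  2.0777] 0.074 foot [ 0.5228 -0.0294] foot in wedge [ 0.0214 -0.0006]
['scene'] stand [0.579  0.0621 0.353 ] 0.038 wedge [ 0.5303 -0.0473  2.1058] 0.1 foot [ 0.5218 -0.0283] foot in wedge [ 0.0207 -0.0023]
['top', 'scene'] stand [0.5791 0.062  0.3553] 0.079 wedge [ 0.5318 -0.047   2.0723] 0.193 foot [ 0.522  -0.0285] foot in wedge [ 0.0209 -0.0003]
(605, 374, 3)
```

View pics/fit5.png

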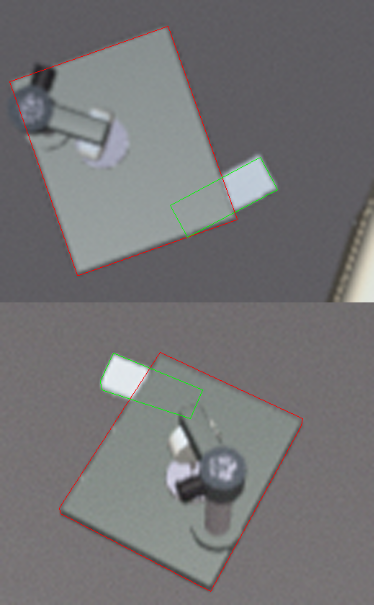

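```bash
python3 -c "
from workcell import bot
print(bot.job_done())"
```

```text
the job is handed in; nothing more can be done
None
```

I pushed the wedge under the short foot until it was snug (about 6.5 N) and pressed the corner at up to 14 N; it did not dip. The arm is clear, the stand has moved less than about 1 mm by the cameras, and the job is handed in with no verdict returned.

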